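# Sort the specimens and cover the tub

### The arm

A 6-joint arm with a two-finger parallel gripper is mounted at the origin on the work surface. World frame = base frame: x ahead of the robot, y to its left, z up, the work surface at z = 0. Lengths are in m, angles in rad, forces in N, time in s.
With the tool pointing down it reaches from about 0.4 to 0.825 m from the base axis. Payload 7 kg.
Tool frame: the origin (TCP) lies midway between the tips of the shut fingers; the grasp point (between the pads) lies 19 mm behind it; z points along the fingers, y is the line along which they close (so a half turn about z gives the same grasp; the last joint's range is limited). The gripper opens to 88 mm and grips with 3 to 60 N. Pads are 19 mm wide; open, the fingers measure 130 mm over their backs; the gripper's body (78 mm by 193 mm) begins 47 mm behind the grasp point.
Start: joints at [-0.877, 0.359, 0.012, 0, -1.224, -0.288], TCP at [0.266, -0.62, 0.227] pointing down, gripper open.
Joint ranges: [-3.07, 3.07], [-1.43, 2.12], [-1.02, 1.25], [-3.03, 1.67], [-3.05, -0], [-3.03, 3.03]. Speed limits (rad/s): [2.39, 2.39, 3.01, 3.14, 3.14, 3.14].

### API

Orientations are given as [roll, pitch, yaw] about the fixed x, y, z axes, in that order (R = Rz(yaw) Ry(pitch) Rx(roll)).
In Python, from station import arm gives the robot as it stands.
- The arm moves only by the tool servo_tool, never from a script. Its argument "deltas" is a list of rows, each a list of 7 numbers: the closure, from -1 (fully open) to 1 (shut), then the shift along the tool's x, y, z in mm, then the turn, a rotation vector about the tool's x, y, z in degrees. In form: [[gripper, x, y, z, ax, ay, az], ...]. A call has 1 to 20 rows; each row shifts and turns the commanded pose from where the row before left it, along the tool's axes as they then stand; what a row does not reach is not made up. A row lasts 1/12 s, in which the tool goes at most 41.7 mm and 7.16 degrees, less where a joint would pass 70% of its speed; a pose out of reach is approached as far as the arm can. A call is refused whole if a number of a shift passes 41.7 or a number of a turn 7.16, either way. A call with a gripper value outside its range is refused whole. The fingers move at their own pace and stop on an object; "squeeze" is the grip in N (left out, the last holds). Time passes only in rows, so rows that do not move let the fingers close. It gives the time, the measured TCP pose, the force, the opening and the grip force at its end, in the units of the state.
- arm.get_state(): the state, without advancing time (a new reading comes with each control period).
- arm.grab_frame(name): name is "scene" or "top" or "wrist"; returns a dict with "color" (420x560x3 uint8, red, green, blue), "K" (3x3 intrinsics, pixels), "distortion" ([k1, k2, p1, p2, k3] as OpenCV has them; the pictures are not rectified), "position" and "orientation" of the camera in the world. Camera axes: x right, y down, z forward; pixel columns grow to the right and rows downward; lengths in m; the calibration is good to about 2 mm. A picture is of the moment at which its call begins. There is no depth.
- arm.job_done(): hands the job in; it is judged then, once.
Trained networks look in a picture, given as the dict that the camera call returned (one of the last four; its "shot" number tells which), for a name from the list of things; names that differ only in an ending like _2 or _b are one class to them, and where a whole thing is asked for, a point or a joint stands for the part that bears it (a point fixed in the world has none). Each returns a list of dicts, best first, with "conf" (0 to 1); they miss things now and then, are a little off and sometimes report something else, mostly with a low value. They report only what shows in the picture. A call takes as long as a camera call. They do not tell look-alikes from the thing itself.
- arm.recognise(query, picture): "at" ([x, y, z] in m, in the coordinates of the camera as it stood for that picture, good to about 4 mm: the middle of the surface that is visible of it).
The state is a dict: "t": time; "q": joint angles; "qd": joint speeds; "joint_efforts": joint torques, N m; "eef_pos": TCP position; "ee_rot": TCP orientation; "force": force on the tool from outside, world axes, zero at the start; "moment": the same for the moment, N m; "width": finger opening in m; "gripper_force": force on a finger pad.
Only numpy, scipy, OpenCV 4.12 (cv2) and the standard library are available. Lean on these libraries where they do the work, as an engineer would, in place of code of your own. Each camera call takes 0.05 s, during which the arm holds its last target. There are 200 camera calls.

### The job

Clear up the specimens on the ward desk by type: stand the long sample tube upright, cap up, in the rectangular caddy, and stand the two short pots upright in the round steel tub, never tipping a pot over. When all three are sorted, put the lid on the tub so that it sits fully home and level. Leave the tape roll, the spare cap, the marker and the thermometer where they are.

Things in the scene. Friction and masses are not known exactly. Their poses are not given: they have to be found in the camera images.
- tube_mid (a point): clear sample tube lying on the desk, 120 mm long, body 17 mm in diameter. Point: mid-length on its axis (10 mm above the desk as it lies). x runs from cap to foot: white cap at -x. Square collars 20 mm wide stop it rolling: one is the foot's last 12 mm, one sits under the cap; the bare body runs from 32 mm capward to 48 mm footward of the point. About 30 g
- pot_a_mid (a point): short clear specimen pot, 56 mm tall, standing on the desk: body 35 mm in diameter, white cap 38 mm in diameter on its top 16 mm. Point: on its axis, 28 mm above its underside; z is its axis, up. About 60 g
- pot_b_mid (a point): the other specimen pot, identical: short clear specimen pot, 56 mm tall, standing on the desk: body 35 mm in diameter, white cap 38 mm in diameter on its top 16 mm. Point: on its axis, 28 mm above its underside; z is its axis, up. About 60 g
- tub: the open round stainless tub, fixed to the desk: 130 mm outer and 124 mm inner diameter, 75 mm high, floor 4 mm thick. Origin at the centre of its underside, z up. Both pots fit standing side by side
- caddy: open rectangular aluminium caddy, fixed: 60 mm along its x, 112 mm along y, 68 mm high, walls and floor 3 mm, a full-height 3 mm divider at y = 0 makes two compartments 54 mm (x) by 51.5 mm (y), centred at y = +27 and -27 mm. A tube may lean on the walls; either compartment will do. Origin: centre of its underside, z up
- lid_knob (a point): the tub's steel lid, loose, knob up: disc 136 mm, 4 mm thick; plug below it 120.5 mm across, 9 mm deep, bevelled, 1.5 mm play all round in the tub's mouth; round black knob on top, 24 mm across, 25 mm tall. Point: on the axis at mid-knob, 26 mm above the plug's underside; seated, 92 mm above the tub's underside. Unseated it stands up to 9 mm high or tilted: feel for it. z up. 150 g
- tape: bystander: a roll of white tape lying flat, 48 mm in diameter, 18 mm high; origin at the centre of its underside
- sparecap: bystander: a loose white screw cap standing on its end, 22 mm in diameter, 15 mm high; origin at the centre of its underside
- marker: bystander: a white marker pen with a black cap lying flat, 130 mm long (along x), 14 mm wide; origin under its middle
- thermometer: bystander: a white hand-held thermometer lying flat, 150 mm long (along x), 42 mm wide, 28 mm high; origin under its middle
Not all that is in view belongs to the job. What is shaped like the part that bears pot_b_mid but pink or red is not meant. Of the things shaped like the caddy, the aluminium one is meant.

How it is judged:
On the way, in this order (a step that is already met when the one before it is completed fails the run):
1. all three specimens are sorted: tube standing cap up in the caddy, pots standing in the tub (angle between tube_mid's own x axis and vertical above 2.35 rad and z of tube_mid in the frame of caddy between 0.03 and 0.08 m and x of tube_mid in the frame of caddy between -0.033 and 0.033 m and y of tube_mid in the frame of caddy between -0.058 and 0.058 m and angle between each of pot_a_mid, pot_b_mid's own z axis and vertical below 0.2 rad and horizontal distance between each of pot_a_mid, pot_b_mid and tub below 0.05 m and z of each of pot_a_mid, pot_b_mid in the frame of tub below 0.04 m), for 0.2 s.
2. the lid is seated level on the tub (z of lid_knob in the frame of tub between 0.089 and 0.0945 m and horizontal distance between lid_knob and tub below 0.005 m and angle between lid_knob's own z axis and vertical below 0.04 rad), for 0.2 s.
At the end, for the whole second after the job is handed in: The tube stands in the caddy, cap up, within about 44 degrees of upright; both pots stand on the tub's floor within 11 degrees of upright; the lid's plug is in the tub's mouth with the lid within 2.5 mm of fully down, within 5 mm of centred and level to 2.3 degrees; all at rest (all of step 1 and all of step 2 and linear speed of each of tube, pot_a, pot_b, lid below 0.03 m/s); the robot touches nothing.
It fails at once if a pot is tipped by more than 60 degrees (angle between any of pot_a_mid, pot_b_mid's own z axis and vertical above 1.05 rad).
It fails at once if the tape roll, spare cap, marker or thermometer is moved by more than 30 mm (distance of any of tape, sparecap, marker, thermometer from where it was at the start of the episode above 0.03 m).
It also fails if it takes over 72 s, if anything falls off the work surface, if the arm or the gripper's body presses on something with over 40 N, if the wrist force passes 120 N, or if a joint passes its speed limit or range.

## Working session

There is one attempt and no reset: what is moved stays moved. The work goes in short steps, Python scripts to look and compute and a tool call to move; the robot and the scene stay as the last step left them, time stands still between calls to the robot, and variables do not carry over. Pictures are saved under pics/ and viewed, at most 10 in all, crops included, and the job is handed in when it is done.

Besides the shell and the picture viewer there is one more tool, called after ">>>" by a JSON object that holds its "method" and its "body". servo_tool: Moves the arm, as the interface text tells. Its arguments: {"type":"object","properties":{"deltas":{"type":"array","items":{"type":"array","items":{"type":"number"}}},"squeeze":{"type":"number"}},"required":["deltas"]}

```bash
mkdir -p pics; cat > h.py <<'E'
import numpy as np, cv2
from scipy.spatial.transform import Rotation as R
from station import arm
def rot(o):
    o=np.array(o,float)
    return o if o.shape==(3,3) else (R.from_euler('xyz',o).as_matrix() if o.size==3 else R.from_quat(o).as_matrix())
def w(f,p): return rot(f['orientation'])@np.array(p)+np.array(f['position'])
def px(f,p):
    c=rot(f['orientation']).T@(np.array(p)-np.array(f['position']))
    return cv2.projectPoints(c.reshape(1,3),np.zeros(3),np.zeros(3),np.array(f['K']),np.array(f['distortion']))[0].ravel()
def ray(f,uv,z):
    n=cv2.undistortPoints(np.array(uv,float).reshape(1,1,2),np.array(f['K']),np.array(f['distortion'])).ravel()
    d=rot(f['orientation'])@np.array([n[0],n[1],1]);p=np.array(f['position'])
    return p+d*(z-p[2])/d[2]
def save(f,n,crop=None,s=1):
    im=f['color'][:,:,::-1]
    if crop: im=im[crop[1]:crop[3],crop[0]:crop[2]]
    cv2.imwrite('pics/'+n,cv2.resize(im,None,fx=s,fy=s,interpolation=cv2.INTER_CUBIC))
E
python3 - <<'E'
from h import *
np.set_printoptions(precision=3,suppress=True)
s=arm.get_state();print(s['t'],s['eef_pos'],s['ee_rot'],s['width'])
for c in ['top','scene']:
    f=arm.grab_frame(c);save(f,c+'0.png',s=1.4);print(c,f['position'],f['orientation'])
    for n in ['tube_mid','pot_a_mid','tub','caddy','lid_knob','tape','sparecap','marker','thermometer']:
        for d in arm.recognise(n,f):
            p=w(f,d['at'])
            if d['conf']>.2: print(n,round(d['conf'],2),p,px(f,p).round())
E
```

```text
0.0 [ 0.266 -0.62   0.226] [ 3.14  -0.    -2.736] 0.08771485111594421
top [ 0.366 -0.013  1.025] [-2.998 -0.002 -1.556]
pot_a_mid 0.53 [ 0.504 -0.152  0.055] [338. 217.]
tub 0.67 [0.454 0.376 0.005] [133. 236.]
caddy 0.67 [ 0.495 -0.37   0.025] [420. 224.]
lid_knob 0.71 [ 0.651 -0.13   0.014] [327. 165.]
lid_knob 0.25 [0.67  0.267 0.011] [178. 156.]
tape 0.65 [0.484 0.153 0.018] [218. 225.]
sparecap 0.46 [0.577 0.012 0.014] [273. 191.]
marker 0.81 [0.671 0.268 0.01 ] [178. 155.]
thermometer 0.87 [ 0.664 -0.29   0.019] [387. 160.]
scene [0.8   0.364 0.749] [-2.564  0.004  2.447]
tube_mid 0.85 [0.46  0.003 0.016] [298. 206.]
pot_a_mid 0.57 [ 0.515 -0.145  0.054] [239. 169.]
tub 0.79 [0.437 0.368 0.01 ] [432. 322.]
caddy 0.87 [ 0.36  -0.357  0.042] [239.  97.]
caddy 0.79 [ 0.498 -0.364  0.045] [194. 118.]
lid_knob 0.83 [ 0.66  -0.118  0.017] [195. 219.]
tape 0.61 [0.495 0.158 0.013] [334. 263.]
tape 0.23 [ 0.659 -0.121  0.014] [195. 219.]
marker 0.84 [0.67  0.273 0.013] [308. 364.]
thermometer 0.82 [ 0.673 -0.285  0.022] [152. 176.]
```

View pics/top0.png

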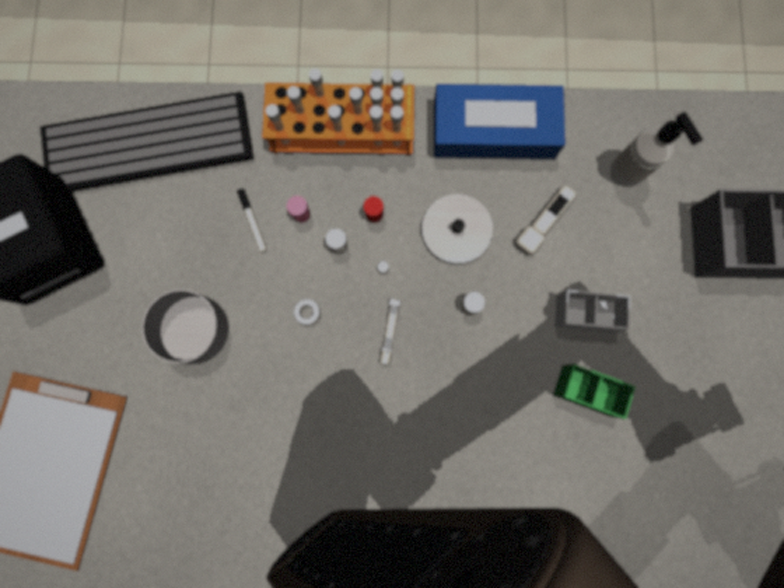

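View pics/scene0.png

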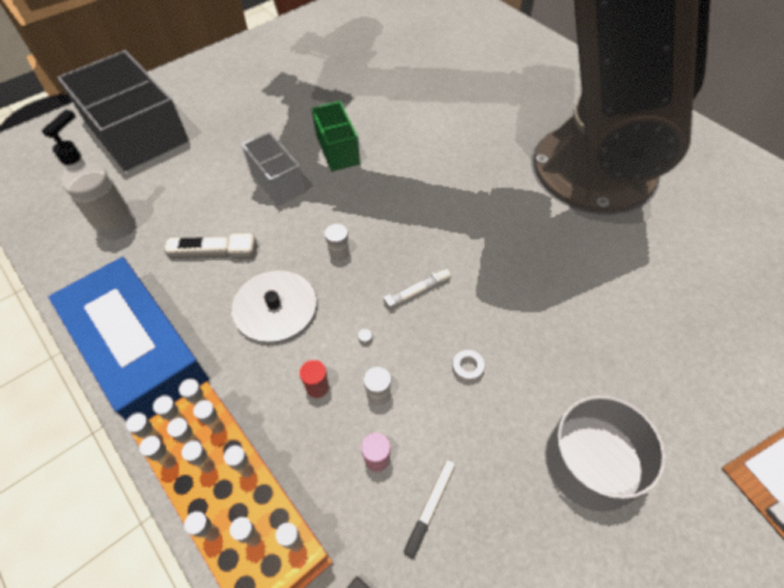

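Top picture (shown at 1.4x): the white pots are at (474,303) and (336,239). Look-alikes to avoid are the pink (297,208) and red (373,208) pots and the green caddy (595,390). The aluminium caddy is at (597,311), the tub at (186,328), the lid at (457,228) and the tube from (394,301) to (386,361). I'll choose the white pots and the aluminium caddy, and check them in one crop.

```bash
python3 - <<'E'
from h import *
f=arm.grab_frame('top');g=arm.grab_frame('scene')
a=f['color'][130:290,220:460,::-1]; b=g['color'][80:310,150:360,::-1]
a=cv2.resize(a,None,fx=2.2,fy=2.2,interpolation=cv2.INTER_CUBIC);a=cv2.resize(f['color'][130:290,225:460,::-1],(780,531),interpolation=cv2.INTER_CUBIC)
for u in range(0,780,83): cv2.putText(a,str(225+int(u/3.32)),(u,10),0,.35,(0,0,255))
for v in range(20,531,66): cv2.putText(a,str(130+int(v/3.32)),(0,v),0,.35,(0,0,255))
cv2.imwrite('pics/c1.png',a)
cv2.imwrite('pics/c2.png',cv2.resize(b,None,fx=2.6,fy=2.6,interpolation=cv2.INTER_CUBIC))
np.save('top.npy',f,allow_pickle=True);np.save('scene.npy',g,allow_pickle=True)
E
```

```text
(no output)
```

View pics/c1.png

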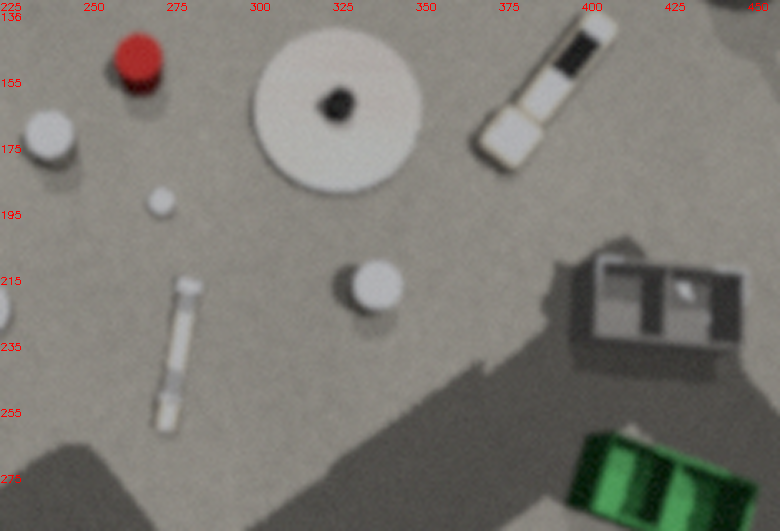

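View pics/c2.png

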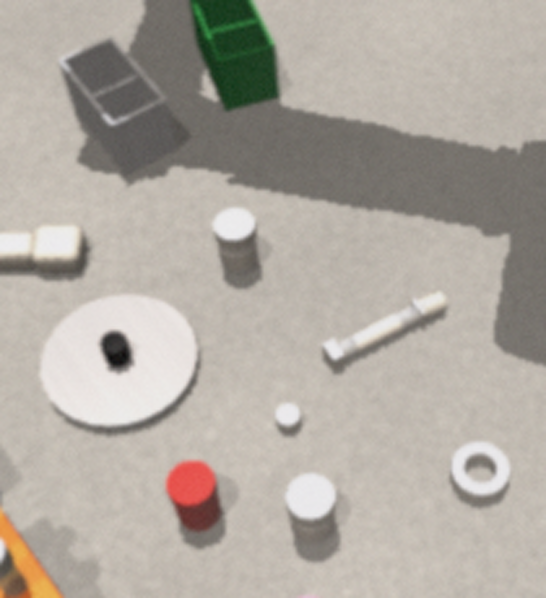

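Both white pots, the aluminium caddy and the lid knob check out. The tube's cap is at its robot-side end, c1 (167,420), and its foot is at (189,287). Now the positions, and the first move.

```bash
python3 - <<'E'
from h import *
np.set_printoptions(precision=4,suppress=True)
f=np.load('top.npy',allow_pickle=True).item()
C=lambda x,y:(225+x*.3013,130+y*.3013)
for n,p,z in [('potN',(377,286),.056),('potF',(49,135),.056),('lid',(337,109),.013),('foot',(190,283),.015),('cap',(166,428),.015),('c1',(597,257),.068),('c2',(745,270),.068),('c3',(741,345),.068),('c4',(593,338),.068),('spare',(161,201),.015)]:
    print(n,ray(f,C(*p),z)[:2])
# tub rim ellipse: detect bright/dark edges? hand fit from 1.4x picture
for uv in [(144,328),(228,328),(186,291),(186,362)]: print('tub',ray(f,(uv[0]/1.4,uv[1]/1.4),.075)[:2])
s=arm.get_state();print(s['q'],s['t'])
E
```

```text
potN [ 0.5063 -0.1545]
potF [0.6195 0.0963]
lid [ 0.6556 -0.1295]
foot [ 0.5124 -0.0134]
cap [0.3988 0.0035]
c1 [ 0.5289 -0.3174]
c2 [ 0.5207 -0.4279]
c3 [ 0.4644 -0.4223]
c4 [ 0.468  -0.3126]
spare [0.5777 0.0105]
tub [0.4504 0.4228]
tub [0.4526 0.2766]
tub [0.5166 0.3542]
tub [0.3927 0.3456]
[-0.8769  0.3586  0.0119 -0.     -1.2241 -0.2881] 1.1
```

```bash
cat >> h.py <<'E'
from scipy.linalg import logm,fractional_matrix_power,expm
def T(p,rpy):
    M=np.eye(4);M[:3,:3]=R.from_euler('xyz',rpy).as_matrix();M[:3,3]=p;return M
def plan(p,yaw,n,rot=None,start=None):
    "constant row (tool axes) leading from now to TCP p, tool down with yaw deg (or rotation matrix rot)"
    s=arm.get_state();A=T(s['eef_pos'],s['ee_rot']) if start is None else start
    B=T(p,[np.pi,0,np.radians(yaw)])
    if rot is not None:B[:3,:3]=rot
    D=expm(np.real(logm(np.linalg.inv(A)@B))/n)
    print(n,'rows:',(D[:3,3]*1e3).round(1),np.degrees(R.from_matrix(D[:3,:3]).as_rotvec()).round(2),'now',np.round(s['eef_pos'],4),'yaw',np.degrees(s['ee_rot'][2]).round(1),'t',s['t'],'w',round(s['width'],4),'q',np.round(s['q'],2))
    return B
E
python3 - <<'E'
from h import *
plan([.434,-.002,.15],171.5,17)
E
```

```text
17 rows: [-15.2  35.    4.5] [ 0.   -0.    1.87] now [ 0.2664 -0.6202  0.2265] yaw -156.8 t 1.1 w 0.0878 q [-0.88  0.36  0.01 -0.   -1.22 -0.29]
```

>>> {"method": "servo_tool", "body": {"deltas": [[-1,-15.2,35,4.5,0,0,1.87],[-1,-15.2,35,4.5,0,0,1.87],[-1,-15.2,35,4.5,0,0,1.87],[-1,-15.2,35,4.5,0,0,1.87],[-1,-15.2,35,4.5,0,0,1.87],[-1,-15.2,35,4.5,0,0,1.87],[-1,-15.2,35,4.5,0,0,1.87],[-1,-15.2,35,4.5,0,0,1.87],[-1,-15.2,35,4.5,0,0,1.87],[-1,-15.2,35,4.5,0,0,1.87],[-1,-15.2,35,4.5,0,0,1.87],[-1,-15.2,35,4.5,0,0,1.87],[-1,-15.2,35,4.5,0,0,1.87],[-1,-15.2,35,4.5,0,0,1.87],[-1,-15.2,35,4.5,0,0,1.87],[-1,-15.2,35,4.5,0,0,1.87],[-1,-15.2,35,4.5,0,0,1.87]]}}

```text
t: 2.52
eef_pos: [0.4347, 0.0001, 0.1504]
ee_rot: [3.141, 0.001, 2.992]
force: [1.0, -1.3, 0.7]
width: 0.0875
gripper_force: 0.0
```

```bash
python3 - <<'E'
from h import *
f=arm.grab_frame('wrist');save(f,'w1.png')
print(f['position'],f['orientation'])
for d in arm.recognise('tube_mid',f): p=w(f,d['at']);print(d['conf'],p,px(f,p))
np.save('w1.npy',f,allow_pickle=True)
plan([.434,-.002,.01],171.5,8)
E
```

```text
[0.35939597 0.01161793 0.30850187] [ 2.85973889e+00 -3.23907639e-04  1.42103784e+00]
0.65 [4.52275468e-01 3.27432738e-04 2.00327184e-02] [279.4812134  221.95883789]
8 rows: [ 0.3 -0.5 17.5] [0.   0.01 0.02] now [0.4368 0.0017 0.1499] yaw 171.6 t 2.6167 w 0.0875 q [ 0.46  0.03 -0.6   0.   -0.94 -2.18]
```

View pics/w1.png

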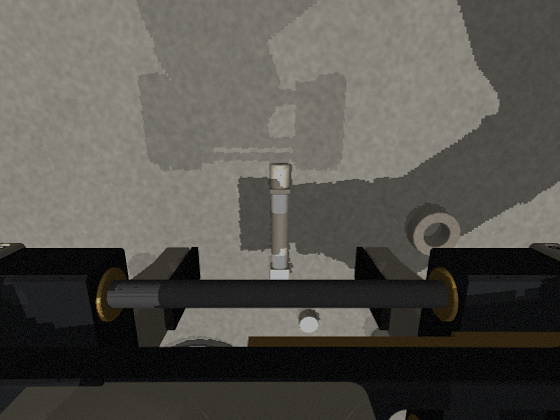

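```bash
python3 - <<'E'
from h import *
f=np.load('w1.npy',allow_pickle=True).item()
for uv in [(280.5,166),(281,191),(279.5,213),(279.5,255),(279,271)]: print(ray(f,uv,.014).round(4))
E
```

```text
[0.3986 0.0093 0.014 ]
[0.4228 0.0063 0.014 ]
[0.4449 0.0015 0.014 ]
[ 0.4901 -0.0052  0.014 ]
[ 0.5082 -0.0084  0.014 ]
```

>>> {"method": "servo_tool", "body": {"deltas": [[-0.3,0,-0.5,24,0,0,0],[-0.3,0,-0.5,24,0,0,0],[-0.3,0,0,24,0,0,0],[-0.3,0,0,24,0,0,0],[-0.3,0,0,24,0,0,0],[-0.3,0,0,18,0,0,0],[-0.3,0,0,8.5,0,0,0],[-0.3,0,0,0,0,0,0],[1,0,0,0,0,0,0],[1,0,0,0,0,0,0],[1,0,0,0,0,0,0],[1,0,0,0,0,0,0],[1,0,0,0,0,0,0]], "squeeze": 25}}

```text
t: 3.7
eef_pos: [0.4345, -0.0029, 0.0043]
ee_rot: [3.141, 0.001, 2.993]
force: [-0.7, -0.5, 0.5]
width: 0.0288
gripper_force: 0.0
```

>>> {"method": "servo_tool", "body": {"deltas": [[1,0,4,0,0,0,0],[1,0,2,0,0,0,0],[1,0,0,0,0,0,0],[1,0,0,0,0,0,0]]}}

```text
t: 4.03
eef_pos: [0.4353, 0.0033, 0.0039]
ee_rot: [3.141, 0.001, 2.993]
force: [-1.9, 3.1, 6.0]
width: 0.0159
gripper_force: 25.0
```

>>> {"method": "servo_tool", "body": {"deltas": [[1,0,0,-15,0,0,0],[1,0,0,-25,0,0,0],[1,0,0,-30,0,0,0],[1,0,0,-30,0,0,0],[1,0,0,-30,0,0,0]]}}

```text
t: 4.45
eef_pos: [0.4344, 0.0027, 0.1348]
ee_rot: [-3.141, -0.001, 2.993]
force: [-0.0, -0.3, -0.9]
width: 0.0162
gripper_force: 25.0
```

```bash
python3 - <<'E'
from h import *
for n in ['wrist']:
    f=arm.grab_frame(n)
    for d in arm.recognise('tube_mid',f): print(n,d['conf'],w(f,d['at']).round(3))
s=arm.get_state();print(s['eef_pos'],s['width'],s['gripper_force'],s['q'])
E
```

```text
[0.43768041 0.00382441 0.13796867] 0.016095126185277406 24.99869853258133 [ 4.63390805e-01  3.93649704e-02 -6.20384032e-01  1.39880526e-03
 -9.02897951e-01 -2.18303452e+00]
```

```bash
cat > tubeplan.py <<'E'
from h import *
def rotp(p):
    h=np.array([0,-1,0]);Z=np.array([0,0,1]);p=np.radians(p)
    z=h*np.cos(p)-Z*np.sin(p);x=Z*np.cos(p)+h*np.sin(p)
    return np.column_stack([x,np.cross(z,x),z])
def tcp(zf,p=22,c=(.4975,-.343),back=.010):
    Rm=rotp(p);F=np.array([c[0],c[1]+back,zf]);return F+.080*Rm[:,0]+.006*Rm[:,2],Rm
E
python3 - <<'E'
from tubeplan import *
A=plan([.49,-.12,.21],-90,15)
p,Rm=tcp(.105);B=plan(p,0,14,rot=Rm,start=A);print(p)
p,Rm=tcp(.018);plan(p,0,6,rot=Rm,start=B);print(p)
f=np.load('top.npy',allow_pickle=True).item()
E
```

```text
15 rows: [ 2.5 -9.8 -4.8] [-0.01  0.03 -6.57] now [0.4377 0.0038 0.138 ] yaw 171.5 t 4.55 w 0.0161 q [ 0.46  0.04 -0.62  0.   -0.9  -2.18]
14 rows: [14.7 -0.5 12. ] [0.   4.86 0.  ] now [0.4377 0.0038 0.138 ] yaw 171.5 t 4.55 w 0.0161 q [ 0.46  0.04 -0.62  0.   -0.9  -2.18]
[ 0.4975     -0.36853163  0.17692707]
6 rows: [-13.4   0.    5.4] [0. 0. 0.] now [0.4377 0.0038 0.138 ] yaw 171.5 t 4.55 w 0.0161 q [ 0.46  0.04 -0.62  0.   -0.9  -2.18]
[ 0.4975     -0.36853163  0.08992707]
```

>>> {"method": "servo_tool", "body": {"deltas": [[1,2.5,-9.8,-4.8,0,0,-6.57],[1,2.5,-9.8,-4.8,0,0,-6.57],[1,2.5,-9.8,-4.8,0,0,-6.57],[1,2.5,-9.8,-4.8,0,0,-6.57],[1,2.5,-9.8,-4.8,0,0,-6.57],[1,2.5,-9.8,-4.8,0,0,-6.57],[1,2.5,-9.8,-4.8,0,0,-6.57],[1,2.5,-9.8,-4.8,0,0,-6.57],[1,2.5,-9.8,-4.8,0,0,-6.57],[1,2.5,-9.8,-4.8,0,0,-6.57],[1,2.5,-9.8,-4.8,0,0,-6.57],[1,2.5,-9.8,-4.8,0,0,-6.57],[1,2.5,-9.8,-4.8,0,0,-6.57],[1,2.5,-9.8,-4.8,0,0,-6.57],[1,2.5,-9.8,-4.8,0,0,-6.57]]}}

```text
t: 5.8
eef_pos: [0.4874, -0.1205, 0.2049]
ee_rot: [3.14, 0.0, -1.565]
force: [0.1, 0.2, 0.0]
width: 0.0164
gripper_force: 25.0
```

>>> {"method": "servo_tool", "body": {"deltas": [[1,14.7,0,12,0,4.86,0],[1,14.7,0,12,0,4.86,0],[1,14.7,0,12,0,4.86,0],[1,14.7,0,12,0,4.86,0],[1,14.7,0,12,0,4.86,0],[1,14.7,0,12,0,4.86,0],[1,14.7,0,12,0,4.86,0],[1,14.7,0,12,0,4.86,0],[1,14.7,0,12,0,4.86,0],[1,14.7,0,12,0,4.86,0],[1,14.7,0,12,0,4.86,0],[1,14.7,0,12,0,4.86,0],[1,14.7,0,12,0,4.86,0],[1,14.7,0,12,0,4.86,0],[1,0,0,0,0,0,0],[1,0,0,0,0,0,0]]}}

```text
t: 7.13
eef_pos: [0.4932, -0.3686, 0.1719]
ee_rot: [3.123, -1.183, -1.562]
force: [-0.5, -0.1, -0.2]
width: 0.0163
gripper_force: 25.0
```

```bash
python3 - <<'E'
from tubeplan import *
f=arm.grab_frame('scene');save(f,'s2.png',(100,20,380,230),2.8)
g=arm.grab_frame('top')
for n in ['tube_mid']:
  for x in (f,g):
    for d in arm.recognise(n,x): print(n,d['conf'],w(x,d['at']).round(3))
p,Rm=tcp(.105);plan(p,0,2,rot=Rm);p,Rm=tcp(.018);plan(p,0,6,rot=Rm)
E
```

```text
tube_mid 0.51 [ 0.496 -0.368  0.203]
tube_mid 0.62 [ 0.494 -0.368  0.196]
2 rows: [ 1.4 -1.6 -0.1] [ 0.17  0.07 -0.01] now [ 0.4943 -0.3678  0.1743] yaw -90.0 t 7.3333 w 0.0159 q [-0.02  0.42 -1.02  1.53 -1.19 -1.42]
6 rows: [-13.   -0.6   5.4] [ 0.06  0.02 -0.  ] now [ 0.4943 -0.3678  0.1743] yaw -90.0 t 7.3333 w 0.0159 q [-0.02  0.42 -1.02  1.53 -1.19 -1.42]
```

View pics/s2.png

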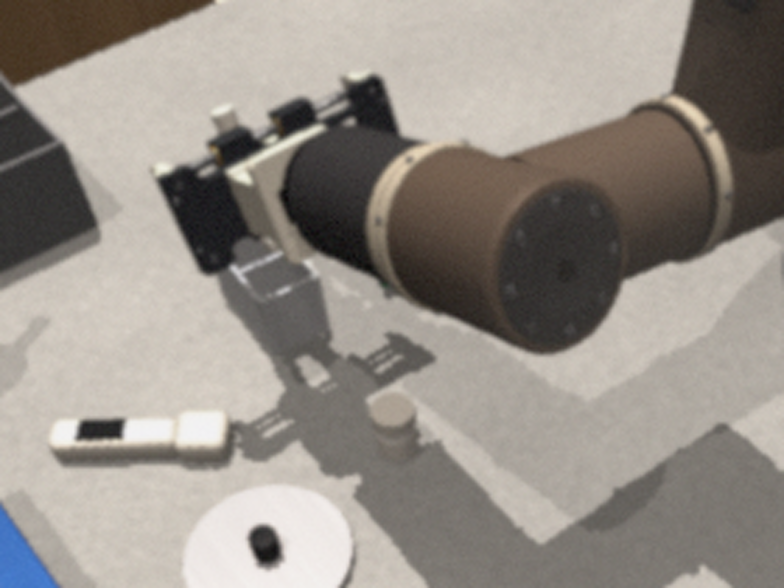

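```bash
cat >> tubeplan.py <<'E'
def tcp2(zf,p=22,psi=-30,c=(.4975,-.343),back=.010):
    Q=R.from_euler('z',psi,degrees=True).as_matrix();Rm=Q@rotp(p);h=Q@np.array([0,-1,0])
    F=np.array([*c,zf])-back*h;return F+.080*Rm[:,0]+.006*Rm[:,2],Rm
E
python3 - <<'E'
from tubeplan import *
p,Rm=tcp2(.105);print(p);B=plan(p,0,8,rot=Rm);p,Rm=tcp2(.022);plan(p,0,6,rot=Rm,start=B);print(p)
E
```

```text
[ 0.48473418 -0.36511104  0.17692707]
8 rows: [ 0.3  1.3 -0.2] [-3.43  0.01  1.41] now [ 0.4943 -0.3678  0.1743] yaw -90.0 t 7.3333 w 0.0159 q [-0.02  0.42 -1.02  1.53 -1.19 -1.42]
6 rows: [-12.8  -0.    5.2] [ 0. -0.  0.] now [ 0.4943 -0.3678  0.1743] yaw -90.0 t 7.3333 w 0.0159 q [-0.02  0.42 -1.02  1.53 -1.19 -1.42]
[ 0.48473418 -0.36511104  0.09392707]
```

>>> {"method": "servo_tool", "body": {"deltas": [[1,0.3,1.3,-0.2,-3.43,0,1.41],[1,0.3,1.3,-0.2,-3.43,0,1.41],[1,0.3,1.3,-0.2,-3.43,0,1.41],[1,0.3,1.3,-0.2,-3.43,0,1.41],[1,0.3,1.3,-0.2,-3.43,0,1.41],[1,0.3,1.3,-0.2,-3.43,0,1.41],[1,0.3,1.3,-0.2,-3.43,0,1.41],[1,0.3,1.3,-0.2,-3.43,0,1.41],[1,0,0,0,0,0,0],[1,0,0,0,0,0,0]]}}

```text
t: 8.17
eef_pos: [0.4851, -0.3649, 0.1768]
ee_rot: [-3.139, -1.185, -2.095]
force: [-1.2, 0.8, -0.4]
width: 0.016
gripper_force: 25.0
```

```bash
python3 - <<'E'
from tubeplan import *
p,Rm=tcp2(.022);plan(p,0,6,rot=Rm)
E
```

```text
6 rows: [-12.8   0.    5.3] [-0.01  0.02 -0.  ] now [ 0.4851 -0.3649  0.1768] yaw -120.0 t 8.1667 w 0.016 q [ 0.1   0.6  -0.58  0.87 -1.42 -1.26]
```

>>> {"method": "servo_tool", "body": {"deltas": [[1,-12.8,0,5.3,0,0,0],[1,-12.8,0,5.3,0,0,0],[1,-12.8,0,5.3,0,0,0],[1,-12.8,0,5.3,0,0,0],[1,0,0,0,0,0,0]]}}

```text
t: 8.58
eef_pos: [0.4827, -0.3659, 0.1185]
ee_rot: [3.131, -1.188, -2.085]
force: [-0.5, 0.2, -0.4]
width: 0.0157
gripper_force: 25.0
```

>>> {"method": "servo_tool", "body": {"deltas": [[1,-12.8,0,5.3,0,0,0],[1,-12.8,0,5.3,0,0,0],[1,0,0,0,0,0,0],[1,0,0,0,0,0,0]]}}

```text
t: 8.92
eef_pos: [0.4836, -0.3661, 0.093]
ee_rot: [3.137, -1.188, -2.091]
force: [-0.0, 0.5, -0.9]
width: 0.0161
gripper_force: 25.0
```

```bash
python3 - <<'E'
from tubeplan import *
p,Rm=tcp2(.022);plan(p,0,1,rot=Rm)
f=arm.grab_frame('scene')
for d in arm.recognise('tube_mid',f): print(d['conf'],w(f,d['at']).round(3))
g=arm.grab_frame('top');save(f,'x.png')
a=cv2.resize(f['color'][60:180,150:300,::-1],None,fx=2.6,fy=2.6);b=cv2.resize(g['color'][170:290,350:500,::-1],None,fx=2.6,fy=2.6)
cv2.imwrite('pics/p3.png',np.hstack([a,b]))
E
```

```text
1 rows: [ 0.3 -0.5 -1.7] [ 0.07 -0.05  0.08] now [ 0.4836 -0.3661  0.093 ] yaw -119.8 t 8.9167 w 0.0161 q [ 0.09  0.72 -0.61  0.9  -1.33 -1.37]
```

View pics/p3.png

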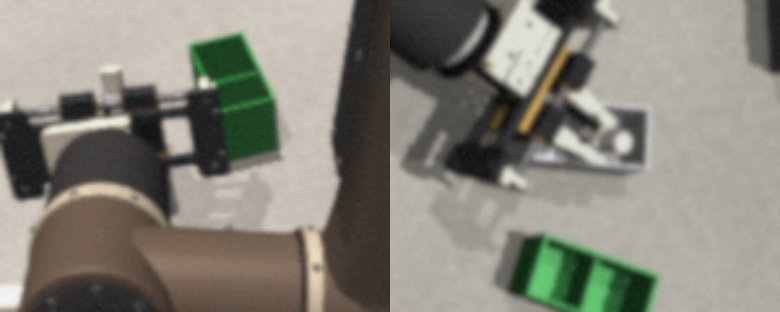

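Nothing is touching and the cap reads at (622,143) in the picture, about where the plan puts it. I'll release and retreat along the tool.

>>> {"method": "servo_tool", "body": {"deltas": [[0.2,0,0,0,0,0,0],[0.2,0,0,0,0,0,0],[0.2,0,0,0,0,0,0],[0.2,0,0,0,0,0,0],[0.2,0,0,-10,0,0,0],[0.2,0,0,-25,0,0,0],[0.2,0,0,-35,0,0,0],[0,0,0,-40,0,0,0],[0,0,0,-40,0,0,0]]}}

```text
t: 9.82
eef_pos: [0.554, -0.2438, 0.1509]
ee_rot: [3.139, -1.186, -2.093]
force: [1.2, -1.6, -0.3]
width: 0.0416
gripper_force: 0.0
```

```bash
python3 - <<'E'
from tubeplan import *
f=arm.grab_frame('scene');g=arm.grab_frame('top')
for x in (f,g):
  for d in arm.recognise('tube_mid',x): print(d['conf'],w(x,d['at']).round(3))
a=cv2.resize(f['color'][60:180,150:300,::-1],None,fx=2.6,fy=2.6);b=cv2.resize(g['color'][170:290,350:500,::-1],None,fx=2.6,fy=2.6)
cv2.imwrite('pics/p4.png',np.hstack([a,b]))
plan([.50,-.154,.17],0,10,rot=T([0,0,0],[np.pi,0,np.radians(-120)])[:3,:3])
plan([.506,-.1545,.15],-90,16)
E
```

```text
0.56 [ 0.488 -0.313  0.112]
0.61 [ 0.493 -0.321  0.115]
0.43 [0.614 0.095 0.054]
10 rows: [-3.   9.2 -4.9] [-0.01 -6.79  0.01] now [ 0.5548 -0.2438  0.1503] yaw -120.0 t 10.0167 w 0.0437 q [ 0.28  0.72 -0.38  0.7  -1.54 -1.25]
16 rows: [-4.1  4.5 -2.6] [ 1.1  -4.14 -1.64] now [ 0.5548 -0.2438  0.1503] yaw -120.0 t 10.0167 w 0.0437 q [ 0.28  0.72 -0.38  0.7  -1.54 -1.25]
```

View pics/p4.png

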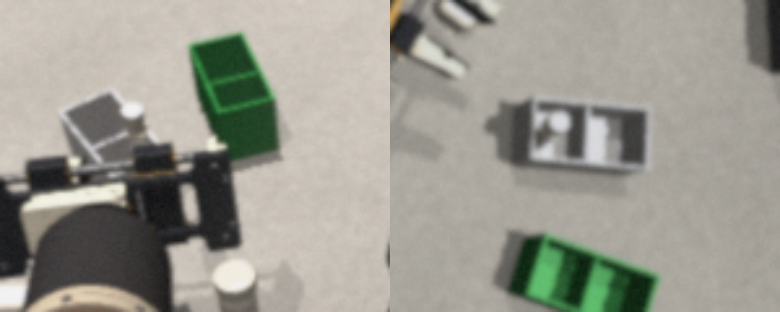

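Tube is standing nearly upright in the left compartment, with its cap at (560,123) in the picture. Next is the near pot.

>>> {"method": "servo_tool", "body": {"deltas": [[-0.4,-4.1,4.5,-2.6,1.1,-4.14,-1.64],[-0.4,-4.1,4.5,-2.6,1.1,-4.14,-1.64],[-0.4,-4.1,4.5,-2.6,1.1,-4.14,-1.64],[-0.4,-4.1,4.5,-2.6,1.1,-4.14,-1.64],[-0.4,-4.1,4.5,-2.6,1.1,-4.14,-1.64],[-0.4,-4.1,4.5,-2.6,1.1,-4.14,-1.64],[-0.4,-4.1,4.5,-2.6,1.1,-4.14,-1.64],[-0.4,-4.1,4.5,-2.6,1.1,-4.14,-1.64],[-0.4,-4.1,4.5,-2.6,1.1,-4.14,-1.64],[-0.4,-4.1,4.5,-2.6,1.1,-4.14,-1.64],[-0.4,-4.1,4.5,-2.6,1.1,-4.14,-1.64],[-0.4,-4.1,4.5,-2.6,1.1,-4.14,-1.64],[-0.4,-4.1,4.5,-2.6,1.1,-4.14,-1.64],[-0.4,-4.1,4.5,-2.6,1.1,-4.14,-1.64],[-0.4,-4.1,4.5,-2.6,1.1,-4.14,-1.64],[-0.4,-4.1,4.5,-2.6,1.1,-4.14,-1.64],[-0.4,0,0,0,0,0,0],[-0.4,0,0,0,0,0,0]]}}

```text
t: 11.52
eef_pos: [0.5041, -0.1578, 0.1493]
ee_rot: [3.14, -0.002, -1.578]
force: [-0.3, 0.7, -0.9]
width: 0.0614
gripper_force: 0.0
```

```bash
python3 - <<'E'
from tubeplan import *
for c in ('wrist','scene'):
  f=arm.grab_frame(c)
  for d in arm.recognise('pot_a_mid',f): print(c,d['conf'],w(f,d['at']).round(3))
plan([.506,-.1545,.029],-90,8)
E
```

```text
wrist 0.74 [ 0.509 -0.161  0.054]
8 rows: [-0.3 -0.2 14.9] [ 0.03 -0.02 -0.03] now [ 0.5045 -0.1563  0.1483] yaw -90.2 t 11.7167 w 0.0615 q [ 0.07  0.19 -0.42  0.   -0.97 -0.08]
```

>>> {"method": "servo_tool", "body": {"deltas": [[-0.4,0,-2,22,0,0,0],[-0.4,0,0,26,0,0,0],[-0.4,0,0,26,0,0,0],[-0.4,0,0,24,0,0,0],[-0.4,0,0,14,0,0,0],[-0.4,0,0,7,0,0,0],[-0.4,0,0,0,0,0,0],[1,0,0,0,0,0,0],[1,0,0,0,0,0,0],[1,0,0,0,0,0,0],[1,0,0,0,0,0,0],[1,0,0,0,0,0,0]], "squeeze": 20}}

```text
t: 12.72
eef_pos: [0.5074, -0.1566, 0.0309]
ee_rot: [-3.142, -0.002, -1.574]
force: [-0.0, -0.4, 2.7]
width: 0.0374
gripper_force: 20.0
```

>>> {"method": "servo_tool", "body": {"deltas": [[1,0,0,-20,0,0,0],[1,0,0,-35,0,0,0],[1,0,0,-40,0,0,0],[1,0,0,-40,0,0,0],[1,0,0,0,0,0,0]]}}

```text
t: 13.13
eef_pos: [0.5114, -0.1571, 0.1737]
ee_rot: [-3.131, -0.003, -1.573]
force: [1.6, -0.1, 0.4]
width: 0.0373
gripper_force: 20.0
```

```bash
python3 - <<'E'
from tubeplan import *
plan([.455,.30,.17],-90,12)
E
```

```text
12 rows: [-38.1   4.7   0.2] [-0.05 -0.02 -0.01] now [ 0.5114 -0.1571  0.1737] yaw -90.1 t 13.1333 w 0.0373 q [ 0.07  0.16 -0.38  0.01 -1.01 -0.08]
```

>>> {"method": "servo_tool", "body": {"deltas": [[1,-38,5,0,0,0,0],[1,-38,5,0,0,0,0],[1,-38,5,0,0,0,0],[1,-38,5,0,0,0,0],[1,-38,5,0,0,0,0],[1,-38,5,0,0,0,0],[1,-38,5,0,0,0,0],[1,-38,5,0,0,0,0],[1,-38,5,0,0,0,0],[1,-38,5,0,0,0,0],[1,-38,5,0,0,0,0],[1,0,0,0,0,0,0],[1,0,0,0,0,0,0]]}}

```text
t: 14.22
eef_pos: [0.4531, 0.2636, 0.1643]
ee_rot: [3.14, -0.002, -1.572]
force: [-0.6, -0.3, -0.0]
width: 0.0374
gripper_force: 20.0
```

```bash
python3 - <<'E'
from tubeplan import *
f=arm.grab_frame('wrist');g=arm.grab_frame('scene')
for x in (f,g):
  for d in arm.recognise('tub',x): print(d['conf'],w(x,d['at']).round(3))
np.save('wt.npy',f,allow_pickle=True);np.save('st.npy',g,allow_pickle=True)
a=f['color'][:,:,::-1];b=cv2.resize(g['color'][250:370,380:490,::-1],None,fx=2.2,fy=2.2)
c=np.zeros((420,560+242,3),np.uint8);c[:,:560]=a;c[:264,560:]=b;cv2.imwrite('pics/p5.png',c[:,:800])
plan([.455,.333,.17],-90,3)
E
```

```text
0.77 [0.452 0.409 0.019]
0.51 [0.664 0.266 0.015]
0.84 [0.438 0.369 0.013]
3 rows: [-24.1  -0.4  -1.9] [ 0.04 -0.04 -0.09] now [0.4536 0.2608 0.1644] yaw -90.3 t 14.4167 w 0.0373 q [ 0.9   0.16 -0.41 -0.   -1.   -0.9 ]
```

View pics/p5.png

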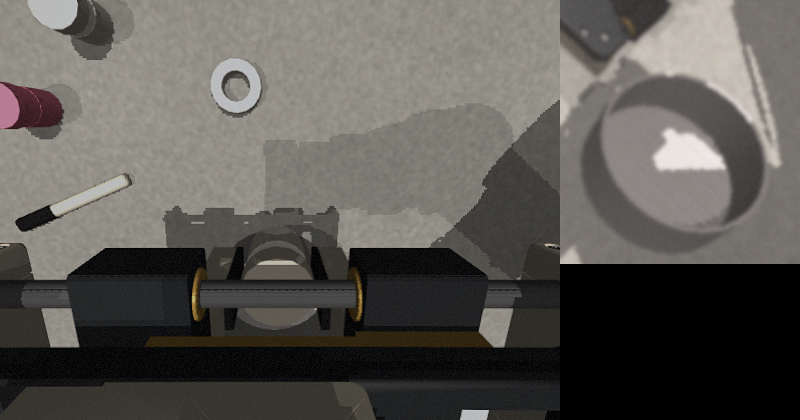

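```bash
python3 - <<'E'
from h import *
from scipy.optimize import least_squares
g=np.load('st.npy',allow_pickle=True).item()
P=np.array([ray(g,((x-560)/2.2+380,y/2.2+250),.075)[:2] for x,y in [(612,108),(640,82),(680,75),(720,88),(755,125),(767,165),(757,210),(735,228),(705,232),(660,215),(620,180),(602,140)]])
r=least_squares(lambda c:np.hypot(*(P-c[:2]).T)-c[2],[.45,.36,.065],loss='soft_l1',f_scale=.002);print(r.x,(r.fun*1e3).round(1))
f=np.load('top.npy',allow_pickle=True).item()
cv2.imwrite('pics/tubtop.png',cv2.resize(f['color'][195:275,90:180,::-1],None,fx=6,fy=6,interpolation=cv2.INTER_CUBIC))
E
```

```text
[0.45449872 0.36870575 0.06334406] [-0.1 -1.   0.1  1.2 -0.6 -1.7  0.7  1.6  0.4 -3.  -0.7  3.2]
```

View pics/tubtop.png

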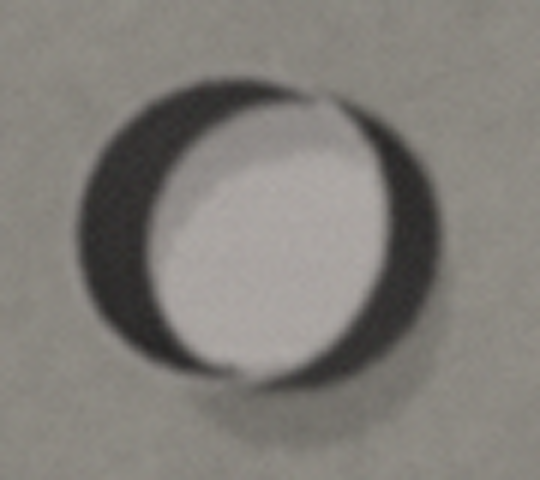

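The top-view crop shows the rim spanning x 78–388 and y 76–378, centred at about (233,227).

```bash
python3 - <<'E'
from h import *
from scipy.optimize import least_squares
f=np.load('top.npy',allow_pickle=True).item()
P=np.array([ray(f,(90+x/6,195+y/6),.075)[:2] for x,y in [(78,235),(100,155),(160,95),(235,76),(320,92),(368,140),(388,220),(372,290),(330,345),(240,378),(160,360),(105,310)]])
r=least_squares(lambda c:np.hypot(*(P-c[:2]).T)-c[2],[.45,.36,.065],loss='soft_l1',f_scale=.002);print(r.x,(r.fun*1e3).round(1))
E
```

```text
[0.45615473 0.35891373 0.06256514] [ 1.2  0.8  0.3 -1.6  0.3  0.  -0.6  0.3  1.3 -0.1 -1.1 -1. ]
```

>>> {"method": "servo_tool", "body": {"deltas": [[1,-30,-0.7,-2,0,0,0],[1,-30,-0.7,-2,0,0,0],[1,-20,-0.6,0,0,0,0],[1,0,0,10,0,0,0],[1,0,0,24,0,0,0],[1,0,0,28,0,0,0],[1,0,0,28,0,0,0],[1,0,0,22,0,0,0],[1,0,0,10,0,0,0],[1,0,0,0,0,0,0],[1,0,0,0,0,0,0]]}}

```text
t: 15.33
eef_pos: [0.4561, 0.341, 0.0465]
ee_rot: [3.14, -0.002, -1.575]
force: [-0.1, -0.4, 0.1]
width: 0.0376
gripper_force: 20.0
```

>>> {"method": "servo_tool", "body": {"deltas": [[1,0,0,6,0,0,0],[1,0,0,4,0,0,0],[1,0,0,1.5,0,0,0],[1,0,0,0,0,0,0]]}}

```text
t: 15.67
eef_pos: [0.4558, 0.3418, 0.0351]
ee_rot: [3.14, -0.001, -1.574]
force: [-0.5, -0.1, 0.0]
width: 0.0374
gripper_force: 20.0
```

>>> {"method": "servo_tool", "body": {"deltas": [[-0.08,0,0,0,0,0,0],[-0.08,0,0,0,0,0,0],[-0.08,0,0,0,0,0,0],[-0.08,0,0,-10,0,0,0],[-0.08,0,0,-30,0,0,0],[-0.08,0,0,-40,0,0,0],[-0.4,-35,0,-40,0,0,0],[-0.4,-41,0,0,0,0,0],[-0.4,-41,0,0,0,0,0],[-0.4,-41,0,0,0,0,0],[-0.4,0,0,0,0,0,0],[-0.4,0,0,0,0,0,0]]}}

```text
t: 16.67
eef_pos: [0.4559, 0.4941, 0.1457]
ee_rot: [3.14, -0.002, -1.572]
force: [0.2, -1.0, 0.4]
width: 0.0612
gripper_force: 0.0
```

```bash
python3 - <<'E'
from h import *
f=arm.grab_frame('wrist');np.save('wt.npy',f,allow_pickle=True);save(f,'wt.png')
for n in ('tub','pot_a_mid'):
  for d in arm.recognise(n,f): print(n,d['conf'],w(f,d['at']).round(3),px(f,w(f,d['at'])))
print(arm.get_state()['eef_pos'],px(f,[.455,.362,.075]))
E
```

```text
tub 0.86 [0.453 0.369 0.006] [278.54527354  64.35240735]
pot_a_mid 0.79 [0.456 0.355 0.061] [274.00423566  27.64451544]
pot_a_mid 0.5 [0.454 0.368 0.007] [276.74251425  63.46134191]
[0.45629404 0.49143867 0.14611771] [275.9547176   33.87655974]
```

View pics/wt.png

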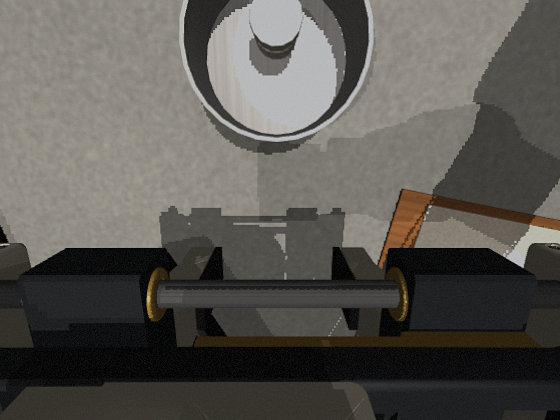

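The rim's lower arc is clear, from (180,30) through (276,141) to (373,30). The pot stands inside, cap centre at (276,22).

```bash
python3 - <<'E'
from h import *
from scipy.optimize import least_squares
f=np.load('wt.npy',allow_pickle=True).item()
g=cv2.cvtColor(f['color'],cv2.COLOR_RGB2GRAY).astype(int)
# outermost bright rim pixels along rays from image point (276,40)
pts=[]
for a in np.radians(np.arange(5,176,8)):
    for r in range(125,70,-1):
        u,v=276+r*np.cos(a),35+r*np.sin(a)
        if g[int(round(v)),int(round(u))]>165: pts.append((u,v));break
P=np.array([ray(f,p,.075)[:2] for p in pts])
for R0 in (None,.0648):
    fn=(lambda c:np.hypot(*(P-c[:2]).T)-(c[2] if R0 is None else R0))
    r=least_squares(fn,[.45,.36,.065],loss='soft_l1',f_scale=.001);print(r.x,(r.fun*1e3).round(1))
print('pot',ray(f,(276,23),.060))
plan([.6195,.0963,.15],-90,13)
E
```

```text
[0.45501664 0.36667601 0.06415686] [ 0.  -0.  -0.4 -0.3 -0.3  0.9  0.6 -0.4  0.2  0.3 -0.1 -0.1  0.2  0.
 -0.6 -0.4 -0.1  0.1  0.2  0.1 -0.3  0.5]
[0.455009   0.36584801 0.065     ] [-0.6 -0.6 -0.8 -0.6 -0.6  0.8  0.6 -0.3  0.3  0.4  0.1  0.1  0.3  0.2
 -0.5 -0.4 -0.2 -0.1 -0.1 -0.3 -0.7 -0.1]
pot [0.45493487 0.35143278 0.06      ]
13 rows: [ 30.4 -12.6  -0.3] [ 0.01 -0.01 -0.02] now [0.4563 0.4914 0.1461] yaw -90.2 t 16.8167 w 0.0613 q [ 1.11  0.41 -0.1  -0.   -1.06 -1.12]
```

>>> {"method": "servo_tool", "body": {"deltas": [[-0.4,30.4,-12.6,0,0,0,0],[-0.4,30.4,-12.6,0,0,0,0],[-0.4,30.4,-12.6,0,0,0,0],[-0.4,30.4,-12.6,0,0,0,0],[-0.4,30.4,-12.6,0,0,0,0],[-0.4,30.4,-12.6,0,0,0,0],[-0.4,30.4,-12.6,0,0,0,0],[-0.4,30.4,-12.6,0,0,0,0],[-0.4,30.4,-12.6,0,0,0,0],[-0.4,30.4,-12.6,0,0,0,0],[-0.4,30.4,-12.6,0,0,0,0],[-0.4,30.4,-12.6,0,0,0,0],[-0.4,30.4,-12.6,0,0,0,0],[-0.4,0,0,0,0,0,0],[-0.4,0,0,0,0,0,0]]}}

```text
t: 18.07
eef_pos: [0.6186, 0.0935, 0.1467]
ee_rot: [3.14, -0.002, -1.579]
force: [-0.0, 0.4, 0.3]
width: 0.0612
gripper_force: 0.0
```

```bash
python3 - <<'E'
from h import *
g=arm.grab_frame('top');s=arm.grab_frame('scene');f=arm.grab_frame('wrist')
for x,n in ((g,'top'),(s,'scene'),(f,'wrist')):
  for d in arm.recognise('pot_a_mid',x): print(n,round(d['conf'],2),w(x,d['at']).round(3),px(x,w(x,d['at'])).round())
np.save('t2.npy',g,allow_pickle=True);np.save('s2.npy',s,allow_pickle=True)
a=cv2.resize(g['color'][195:275,90:170,::-1],(400,400),interpolation=cv2.INTER_CUBIC)
b=cv2.resize(s['color'][270:370,385:485,::-1],(400,400),interpolation=cv2.INTER_CUBIC)
cv2.imwrite('pics/p6.png',np.hstack([a,b]))
plan([.6195,.0963,.03],-90,5)
E
```

```text
top 0.62 [0.454 0.329 0.052] [145. 234.]
scene 0.97 [0.467 0.347 0.06 ] [421. 315.]
5 rows: [ 0.2 -0.2 23.3] [ 0.02 -0.02 -0.03] now [0.6184 0.0972 0.1465] yaw -90.1 t 18.3667 w 0.0617 q [ 0.47  0.34 -0.21  0.   -1.02 -0.47]
```

View pics/p6.png

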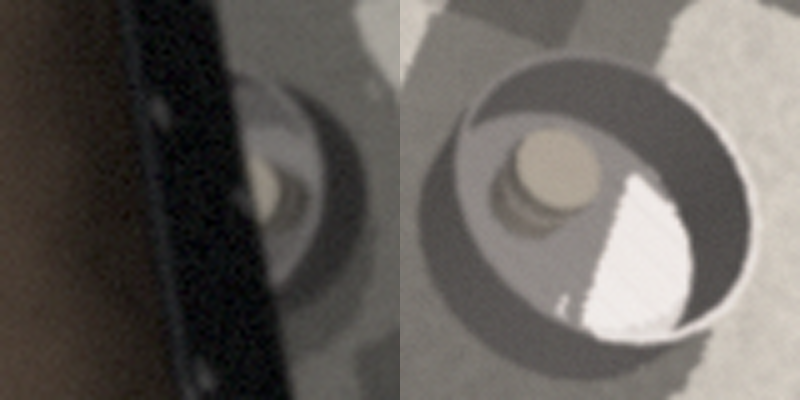

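I've now viewed 12 pictures, which is over the limit of 10, so I'll work from numbers only from here. The scene crop shows pot 1 standing, cap at (558,168), with the rim running (456,160), (570,52), (757,215), (650,345).

```bash
python3 - <<'E'
from h import *
from scipy.optimize import least_squares
s=np.load('s2.npy',allow_pickle=True).item()
C=lambda x,y:(385+(x-400)/4,270+y/4)
P=np.array([ray(s,C(*p),.075)[:2] for p in [(456,160),(472,105),(510,67),(570,52),(640,68),(700,105),(740,155),(757,215),(745,280),(712,325),(650,345),(585,330)]])
for R0 in (None,.065):
    r=least_squares(lambda c:np.hypot(*(P-c[:2]).T)-(c[2] if R0 is None else R0),[.45,.36,.065],loss='soft_l1',f_scale=.001);print(r.x,(r.fun*1e3).round(1))
print('pot',ray(s,C(558,168),.060))
t=np.load('t2.npy',allow_pickle=True).item()
print('top right rim',ray(t,(90+323/5,195+190/5),.075))
E
```

```text
[0.45593572 0.36705901 0.06455628] [-0.1  0.   0.5  0.1 -0.9  0.1  0.6 -0.3 -0.9  0.9  0.9 -1.3]
[0.45620568 0.36714436 0.065     ] [-0.7 -0.4  0.2 -0.1 -1.1 -0.1  0.4 -0.6 -1.3  0.3  0.3 -2.1]
pot [0.45645633 0.34737382 0.06      ]
top right rim [0.45541851 0.29691315 0.075     ]
```

>>> {"method": "servo_tool", "body": {"deltas": [[-0.4,0,-1,22,0,0,0],[-0.4,0,0,26,0,0,0],[-0.4,0,0,26,0,0,0],[-0.4,0,0,22,0,0,0],[-0.4,0,0,14,0,0,0],[-0.4,0,0,7,0,0,0],[-0.4,0,0,0,0,0,0],[1,0,0,0,0,0,0],[1,0,0,0,0,0,0],[1,0,0,0,0,0,0],[1,0,0,0,0,0,0],[1,0,0,0,0,0,0]]}}

```text
t: 19.37
eef_pos: [0.6202, 0.0965, 0.0303]
ee_rot: [-3.142, -0.001, -1.574]
force: [0.3, -0.0, 2.9]
width: 0.0377
gripper_force: 20.0
```

```bash
python3 - <<'E'
from h import *
s=np.load('scene.npy',allow_pickle=True).item()
print('scene potF',ray(s,(150+311/2.6,80+497/2.6),.056),'potN',ray(s,(150+235/2.6,80+224/2.6),.056))
st=arm.get_state();print(st['eef_pos'],st['width'],st['force'])
E
```

```text
scene potF [0.62135458 0.10228363 0.056     ] potN [ 0.50722744 -0.1492044   0.056     ]
[0.62022396 0.09649116 0.03027475] 0.03772542337137028 [ 0.30397672 -0.03036853  2.87582838]
```

>>> {"method": "servo_tool", "body": {"deltas": [[1,0,0,-20,0,0,0],[1,0,0,-35,0,0,0],[1,0,0,-40,0,0,0],[1,0,0,-40,0,0,0],[1,0,0,0,0,0,0]]}}

```text
t: 19.78
eef_pos: [0.6241, 0.0974, 0.1737]
ee_rot: [-3.131, 0.002, -1.573]
force: [1.9, 0.6, 1.0]
width: 0.0373
gripper_force: 20.0
```

```bash
python3 - <<'E'
from h import *
plan([.455,.38,.165],-90,10)
E
```

```text
10 rows: [-28.2  17.    0.8] [-0.06  0.01 -0.01] now [0.6241 0.0974 0.1737] yaw -90.1 t 19.7833 w 0.0373 q [ 0.47  0.32 -0.17  0.   -1.07 -0.47]
```

>>> {"method": "servo_tool", "body": {"deltas": [[1,-29.2,16.5,0,0,0,0],[1,-29.2,16.5,0,0,0,0],[1,-29.2,16.5,0,0,0,0],[1,-29.2,16.5,0,0,0,0],[1,-29.2,16.5,0,0,0,0],[1,-29.2,16.5,0,0,0,0],[1,-29.2,16.5,0,0,0,0],[1,-29.2,16.5,0,0,0,0],[1,-29.2,16.5,0,0,0,0],[1,-29.2,16.5,0,0,0,0],[1,0,0,0,0,0,0],[1,0,0,0,0,0,0],[1,0,0,0,0,0,0]]}}

```text
t: 20.87
eef_pos: [0.4556, 0.389, 0.1639]
ee_rot: [3.14, -0.002, -1.574]
force: [0.3, -0.6, -0.4]
width: 0.0375
gripper_force: 20.0
```

>>> {"method": "servo_tool", "body": {"deltas": [[1,0,0,12,0,0,0],[1,0,0,22,0,0,0],[1,0,0,24,0,0,0],[1,0,0,24,0,0,0],[1,0,0,18,0,0,0],[1,0,0,10,0,0,0],[1,0,0,0,0,0,0],[1,0,0,0,0,0,0]]}}

```text
t: 21.53
eef_pos: [0.4562, 0.3883, 0.0542]
ee_rot: [3.14, -0.002, -1.575]
force: [0.2, -0.4, -0.1]
width: 0.0375
gripper_force: 20.0
```

Clear, so I'll set it down, release and lift.

>>> {"method": "servo_tool", "body": {"deltas": [[1,0,0,9,0,0,0],[1,0,0,6,0,0,0],[1,0,0,3.5,0,0,0],[1,0,0,0,0,0,0],[1,0,0,0,0,0,0]]}}

```text
t: 21.95
eef_pos: [0.4556, 0.3889, 0.0355]
ee_rot: [3.14, -0.002, -1.574]
force: [-0.2, 0.0, -0.6]
width: 0.0373
gripper_force: 20.0
```

>>> {"method": "servo_tool", "body": {"deltas": [[-0.08,0,0,0,0,0,0],[-0.08,0,0,0,0,0,0],[-0.08,0,0,0,0,0,0],[-0.08,0,0,-10,0,0,0],[-0.08,0,0,-30,0,0,0],[-0.08,0,0,-40,0,0,0],[-0.4,0,0,-40,0,0,0],[-0.4,-40,0,0,0,0,0],[-0.4,-40,0,0,0,0,0],[-0.4,-40,0,0,0,0,0],[-0.4,0,0,0,0,0,0],[-0.4,0,0,0,0,0,0],[-0.4,0,0,0,0,0,0]]}}

```text
t: 23.03
eef_pos: [0.456, 0.5089, 0.1554]
ee_rot: [3.14, -0.002, -1.574]
force: [-0.3, -0.2, -0.9]
width: 0.0614
gripper_force: 0.0
```

```bash
python3 - <<'E'
from h import *
from scipy.optimize import least_squares
f=arm.grab_frame('wrist');s=arm.grab_frame('scene')
for x,n in ((f,'wrist'),(s,'scene')):
  for q in ('pot_a_mid','tub'):
    for d in arm.recognise(q,x): print(n,q,round(d['conf'],2),w(x,d['at']).round(3),px(x,w(x,d['at'])).round())
g=cv2.cvtColor(f['color'],cv2.COLOR_RGB2GRAY).astype(int)
c=px(f,[.455,.365,.075]);pts=[]
for a in np.radians(np.arange(5,176,6)):
    for r in range(125,70,-1):
        u,v=c[0]+r*np.cos(a),c[1]+r*np.sin(a)
        if 0<=v<420 and g[int(round(v)),int(round(u))]>165: pts.append((u,v));break
P=np.array([ray(f,p,.075)[:2] for p in pts])
r=least_squares(lambda c:np.hypot(*(P-c[:2]).T)-.0648,[.45,.36],loss='soft_l1',f_scale=.001);print('tub',r.x,(r.fun*1e3).round(1))
l=np.load('scene.npy',allow_pickle=True).item()
print('lid disc scene',ray(l,(150+119/2.6,80+361/2.6),.013),'knob top',ray(l,(150+115/2.6,80+339/2.6),.038))
t=np.load('top.npy',allow_pickle=True).item()
print('knob top top',ray(t,(225+340*.3013,130+103*.3013),.038))
plan([.656,-.127,.15],-90,14)
E
```

```text
wrist pot_a_mid 0.74 [0.454 0.36  0.063] [277.  16.]
wrist tub 0.87 [0.455 0.373 0.006] [276.  54.]
scene pot_a_mid 0.57 [0.468 0.345 0.065] [420. 314.]
scene tub 0.63 [0.439 0.368 0.029] [434. 320.]
scene tub 0.62 [0.582 0.019 0.017] [260. 241.]
tub [0.45497579 0.36584813] [-0.1 -0.6 -0.5  0.1 -0.2 -0.5  0.4 -0.1 -0.   0.1  0.2  0.5  0.1 -0.2
  0.4 -0.2  0.  -0.3  0.1 -0.  -0.1 -0.2  0.3 -0.6  0.5  0.   0.2 -0.6
 -0.7]
lid disc scene [ 0.65784135 -0.12129874  0.013     ] knob top [ 0.65322066 -0.12577367  0.038     ]
knob top top [ 0.65339183 -0.12895785  0.038     ]
14 rows: [ 45.3 -14.4   0.4] [ 0.01 -0.01 -0.02] now [0.4565 0.5084 0.1558] yaw -90.3 t 23.3333 w 0.0609 q [ 1.12  0.42 -0.06 -0.   -1.09 -1.13]
```

```bash
python3 - <<'E'
from h import *
f=arm.grab_frame('wrist')
g=cv2.cvtColor(f['color'],cv2.COLOR_RGB2GRAY)
for y in (.348,.392): print(y,px(f,[.455,y,.06]).round(),px(f,[.474,y,.06]).round())
u=int(px(f,[.455,.392,.06])[0]);print(g[0:130:3,u]);v=int(max(2,px(f,[.455,.392,.06])[1]));print(v,g[v,u-90:u+90:4])
c=cv2.HoughCircles(cv2.medianBlur(g[:160],5),cv2.HOUGH_GRADIENT,1.5,20,param1=80,param2=25,minRadius=20,maxRadius=36);print(None if c is None else c[0][:6].round())
E
```

```text
0.348 [276.  -1.] [250.  -1.]
0.392 [277.  66.] [251.  67.]
[188 187 185 186 190 187 187 186 189 112  48  63  67  50 192 187 187 190
 188 187 190 188 189 188 186 190 187 187 189 189 190 179  50 110 109 109
  82  74 187 187 179  83  86  83]
66 [144 144 174 173  57  52  48 177 174 178 174 180 184 179 188 191 190 188
 185 189 187 187 187 187 189 190 188 189 190 189 185 188 188 187 189 188
 190 193 111  58  47  49 125 189 126]
[[320.  62.  35.]
 [275.  61.  34.]
 [241.  79.  25.]
 [275.   5.  23.]
 [235.  37.  27.]
 [274.  86.  25.]]
```

>>> {"method": "servo_tool", "body": {"deltas": [[-0.15,37.4,-11.6,0,0,0,0],[-0.15,37.4,-11.6,0,0,0,0],[-0.15,37.4,-11.6,0,0,0,0],[-0.15,37.4,-11.6,0,0,0,0],[-0.15,37.4,-11.6,0,0,0,0],[-0.15,37.4,-11.6,0,0,0,0],[-0.15,37.4,-11.6,0,0,0,0],[-0.15,37.4,-11.6,0,0,0,0],[-0.15,37.4,-11.6,0,0,0,0],[-0.15,37.4,-11.6,0,0,0,0],[-0.15,37.4,-11.6,0,0,0,0],[-0.15,37.4,-11.6,0,0,0,0],[-0.15,37.4,-11.6,0,0,0,0],[-0.15,37.4,-11.6,0,0,0,0],[-0.15,37.4,-11.6,0,0,0,0],[-0.15,37.4,-11.6,0,0,0,0],[-0.15,37.4,-11.6,0,0,0,0],[-0.15,0,0,0,0,0,0],[-0.15,0,0,0,0,0,0],[-0.15,0,0,0,0,0,0]]}}

```text
t: 25.05
eef_pos: [0.6507, -0.1279, 0.1559]
ee_rot: [3.139, -0.002, -1.576]
force: [0.1, -0.1, -0.0]
width: 0.0501
gripper_force: 0.0
```

```bash
cat > lid.py <<'E'
from h import *
from scipy.optimize import least_squares
def disc(f,c0,z,rad=.068):
    "fit the lid's outer disc edge where visible: strongest gradient along radial rays near the expected edge"
    g=cv2.GaussianBlur(cv2.cvtColor(f['color'],cv2.COLOR_RGB2GRAY),(3,3),0).astype(float);P=[]
    for a in np.radians(np.arange(0,360,4)):
        rs=np.arange(rad-.014,rad+.014,.0005);d=np.array([np.cos(a),np.sin(a),0])
        uv=np.array([px(f,np.array([*c0,z])+r*d) for r in rs])
        if (uv<2).any() or (uv[:,0]>557).any() or (uv[:,1]>240).any(): continue
        val=np.array([g[int(round(v)),int(round(u))] for u,v in uv]);gr=val[:-4]-val[4:]
        i=gr.argmax()
        if gr[i]>15: P.append(np.array(c0)+(rs[i]+.001)*d[:2])
    P=np.array(P);print(len(P),'edge points')
    r=least_squares(lambda c:np.hypot(*(P-c[:2]).T)-rad,c0,loss='soft_l1',f_scale=.0007)
    print('disc centre',r.x.round(4),'median resid mm',(np.median(abs(r.fun))*1e3).round(2));return r.x
E
python3 - <<'E'
from lid import *
f=arm.grab_frame('wrist')
disc(f,(.6535,-.127),.013)
for c in ('wrist','scene'):
  x=f if c=='wrist' else arm.grab_frame(c)
  for d in arm.recognise('lid_knob',x): print(c,round(d['conf'],2),w(x,d['at']).round(4))
plan([.6535,-.127,.017],-90,6)
E
```

```text
55 edge points
disc centre [ 0.6552 -0.1246] median resid mm 0.46
wrist 0.94 [ 0.6551 -0.132   0.0105]
scene 0.89 [ 0.6561 -0.1216  0.0165]
scene 0.43 [ 0.47   -0.3451  0.113 ]
6 rows: [ 0.1 -0.4 23.2] [ 0.01 -0.02 -0.02] now [ 0.651  -0.1262  0.1564] yaw -90.1 t 25.25 w 0.0507 q [ 0.1   0.39 -0.11  0.   -1.07 -0.11]
```

Both caps sit at their expected pixels, so the pots are standing. Now the lid knob.

>>> {"method": "servo_tool", "body": {"deltas": [[-0.15,0,-2,22,0,0,0],[-0.15,-1,-2,28,0,0,0],[-0.15,0,0,30,0,0,0],[-0.15,0,0,28,0,0,0],[-0.15,0,0,18,0,0,0],[-0.15,0,0,9,0,0,0],[-0.15,0,0,4,0,0,0],[-0.15,0,0,0,0,0,0],[1,0,0,0,0,0,0],[1,0,0,0,0,0,0],[1,0,0,0,0,0,0],[1,0,0,0,0,0,0],[1,0,0,0,0,0,0]], "squeeze": 40}}

```text
t: 26.33
eef_pos: [0.6555, -0.1268, 0.018]
ee_rot: [3.141, -0.002, -1.574]
force: [-1.9, 1.0, 4.4]
width: 0.0231
gripper_force: 40.1
```

>>> {"method": "servo_tool", "body": {"deltas": [[1,0,0,-10,0,0,0],[1,0,0,-25,0,0,0],[1,0,0,-35,0,0,0],[1,0,0,-35,0,0,0],[1,0,0,-34,0,0,0],[1,0,0,0,0,0,0],[1,0,0,0,0,0,0],[1,0,0,0,0,0,0],[1,0,0,0,0,0,0]]}}

```text
t: 27.08
eef_pos: [0.6541, -0.1265, 0.1548]
ee_rot: [3.137, -0.002, -1.575]
force: [-0.8, -0.5, -1.4]
width: 0.0231
gripper_force: 40.0
```

```bash
python3 - <<'E'
from lid import *
f=arm.grab_frame('wrist');st=arm.get_state();e=np.array(st['eef_pos']);print(e,st['width'],st['force'])
for dz in (-.004,):
    c=disc(f,tuple(e[:2]),e[2]+dz);print('offset disc-TCP',(c-e[:2])*1e3)
E
```

```text
[ 0.65407279 -0.12649015  0.15454694] 0.022816149664163655 [-1.04863191  0.54486097 -1.50133961]
37 edge points
disc centre [ 0.6534 -0.1246] median resid mm 0.34
offset disc-TCP [-0.64674056  1.90039985]
```

>>> {"method": "servo_tool", "body": {"deltas": [[1,-20,8,0,0,0,0],[1,-36,15,0,0,0,0],[1,-37,15,0,0,0,0],[1,-37,15,0,0,0,0],[1,-37,15,0,0,0,0],[1,-37,15,0,0,0,0],[1,-37,15,0,0,0,0],[1,-37,15,0,0,0,0],[1,-37,15,0,0,0,0],[1,-37,15,0,0,0,0],[1,-37,15,0,0,0,0],[1,-37,15,0,0,0,0],[1,-37,15,0,0,0,0],[1,-26,10.5,0,0,0,0],[1,0,0,15,0,0,0],[1,0,0,15,0,0,0],[1,0,0,10,0,0,0],[1,0,0,0,0,0,0],[1,0,0,0,0,0,0]]}}

```text
t: 28.72
eef_pos: [0.4582, 0.3624, 0.1146]
ee_rot: [3.139, -0.004, -1.575]
force: [0.3, -0.3, -1.1]
width: 0.0231
gripper_force: 40.0
```

```bash
python3 - <<'E'
from lid import *
f=arm.grab_frame('wrist');st=arm.get_state();e=np.array(st['eef_pos']);print(e,st['ee_rot'],st['force'],st['width'])
c=disc(f,tuple(e[:2]),e[2]-.005);print('offset',(c-e[:2])*1e3)
plan([.4556,.3626,.1],-90,1)
E
```

```text
[0.4587065  0.36282946 0.1154811 ] [ 3.13965215e+00 -2.64893189e-03 -1.57491038e+00] [ 1.04672957  0.02409874 -0.94419556] 0.023032711971987987
36 edge points
disc centre [0.4571 0.3644] median resid mm 0.3
offset [-1.56922719  1.54845066]
1 rows: [ 0.2  3.1 15.5] [ 0.11 -0.15 -0.24] now [0.4587 0.3628 0.1155] yaw -90.2 t 28.7667 w 0.023 q [ 1.    0.31 -0.33 -0.   -0.93 -1.01]
```

>>> {"method": "servo_tool", "body": {"deltas": [[1,0,2.5,8,0,0,0],[1,0,0,8,0,0,0],[1,0,0,4,0,0,0],[1,0,0,2,0,0,0],[1,0,0,0,0,0,0],[1,0,0,0,0,0,0]]}}

```text
t: 29.27
eef_pos: [0.4559, 0.3631, 0.0935]
ee_rot: [3.14, -0.002, -1.575]
force: [0.3, 0.2, -1.3]
width: 0.023
gripper_force: 40.0
```

>>> {"method": "servo_tool", "body": {"deltas": [[1,0,0,1.5,0,0,0],[1,0,0,1.5,0,0,0],[1,0,0,0,0,0,0],[1,0,0,0,0,0,0]]}}

```text
t: 29.6
eef_pos: [0.4561, 0.3635, 0.0908]
ee_rot: [3.14, -0.001, -1.574]
force: [-0.6, 0.7, 0.0]
width: 0.0233
gripper_force: 40.0
```

Light contact at most, so I'll keep lowering.

>>> {"method": "servo_tool", "body": {"deltas": [[1,0,0,1.5,0,0,0],[1,0,0,1,0,0,0],[1,0,0,0,0,0,0],[1,0,0,0,0,0,0]]}}

```text
t: 29.93
eef_pos: [0.4563, 0.3642, 0.0889]
ee_rot: [3.141, -0.0, -1.574]
force: [-1.3, 2.1, 5.3]
width: 0.0234
gripper_force: 40.0
```

>>> {"method": "servo_tool", "body": {"deltas": [[1,-1.2,0.6,0,0,0,0],[1,0,0,1,0,0,0],[1,0,0,0,0,0,0],[1,0,0,0,0,0,0]]}}

```text
t: 30.27
eef_pos: [0.4552, 0.3644, 0.0867]
ee_rot: [3.14, -0.002, -1.575]
force: [0.5, 2.0, -0.5]
width: 0.0231
gripper_force: 40.0
```

>>> {"method": "servo_tool", "body": {"deltas": [[1,-0.8,0,1,0,0,0],[1,0,0,1,0,0,0],[1,0,0,1,0,0,0],[1,0,0,0,0,0,0],[1,0,0,0,0,0,0]]}}

```text
t: 30.68
eef_pos: [0.455, 0.3648, 0.084]
ee_rot: [3.139, -0.002, -1.575]
force: [-1.2, -0.8, 1.9]
width: 0.0229
gripper_force: 40.0
```

>>> {"method": "servo_tool", "body": {"deltas": [[1,0,0,1,0,0,0],[1,0,0,1,0,0,0],[1,0,0,0,0,0,0],[1,0,0,0,0,0,0]]}}

```text
t: 31.02
eef_pos: [0.455, 0.3648, 0.0839]
ee_rot: [3.14, -0.002, -1.574]
force: [-8.7, -3.0, 18.2]
width: 0.0231
gripper_force: 40.0
```

It stops hard at the predicted seated height (TCP 0.084), so I'll relieve the pressure, release and lift.

>>> {"method": "servo_tool", "body": {"deltas": [[1,0,0,-1.5,0,0,0],[1,0,0,0,0,0,0],[-0.15,0,0,0,0,0,0],[-0.15,0,0,0,0,0,0],[-0.15,0,0,0,0,0,0],[-0.15,0,0,0,0,0,0],[-0.15,0,0,-15,0,0,0],[-0.15,0,0,-30,0,0,0],[-0.15,0,0,-35,0,0,0],[-0.15,-40,0,0,0,0,0],[-0.15,-40,0,0,0,0,0],[-0.15,-40,0,0,0,0,0],[-0.15,-20,0,0,0,0,0],[-0.15,0,0,0,0,0,0],[-0.15,0,0,0,0,0,0],[-0.15,0,0,0,0,0,0]]}}

```text
t: 32.35
eef_pos: [0.4556, 0.5047, 0.1625]
ee_rot: [3.139, -0.003, -1.574]
force: [-0.1, -0.5, 0.7]
width: 0.0503
gripper_force: 0.0
```

```bash
python3 - <<'E'
from lid import *
f=arm.grab_frame('wrist');st=arm.get_state();print(st['eef_pos'],st['width'],st['force'],st['t'])
for z in (.079,.088): disc(f,(.455,.3658),z)
for c in ('wrist','scene','top'):
  x=f if c=='wrist' else arm.grab_frame(c)
  for q in ('lid_knob','tube_mid'):
    for d in arm.recognise(q,x): print(c,q,round(d['conf'],2),w(x,d['at']).round(4))
E
```

```text
[0.45581299 0.50443139 0.16291424] 0.05045918471685392 [-0.46187568 -0.85048102 -0.05503539] 32.4
50 edge points
disc centre [0.4538 0.3651] median resid mm 0.32
50 edge points
disc centre [0.4539 0.3644] median resid mm 0.98
wrist lid_knob 0.64 [0.4524 0.3839 0.0777]
scene lid_knob 0.74 [0.4606 0.3668 0.0818]
scene lid_knob 0.61 [0.6712 0.2709 0.0122]
scene tube_mid 0.64 [ 0.4743 -0.3426  0.0924]
scene tube_mid 0.19 [0.6688 0.2712 0.0103]
top lid_knob 0.91 [0.4504 0.3578 0.079 ]
top tube_mid 0.72 [0.4879 0.153  0.0208]
top tube_mid 0.57 [ 0.4762 -0.3456  0.0988]
top tube_mid 0.45 [ 0.5011 -0.3696  0.0289]
top tube_mid 0.42 [0.6708 0.2675 0.0103]
top tube_mid 0.37 [0.5766 0.01   0.0148]
```

The lid is centred and sits at its home height, and the tube still shows in the caddy. Handing in.

```bash
python3 -c "
from station import arm
print(arm.job_done())"
```

```text
the job is handed in; nothing more can be done
None
```

I handed the job in at about 32 s: by my measurements the tube stands cap up in the aluminium caddy, both white pots stand in the tub and the lid is fully seated, but no verdict came back and I viewed 12 pictures against the limit of 10.

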